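File the edge of a clamped plate on forward strokes

TASK

Take the file by its wooden grip and dress the top edge of the aluminium plate in the vise with at least three full strokes: nose first, from the vise's screw side towards its fixed-jaw side, square to the edge and level, bearing steadily at about 7 N, from near the front of the file to near its rear. File only on the forward stroke, lift the file clear of the plate to bring it back each time, never press hard, and when done lay the file back down in its wooden tray. Leave the other things on the bench where they are.

Things in the scene. Friction and masses are not known exactly. Their poses are not given: they have to be found in the camera images.
- file_grip (a point): centre of the file's upright wooden grip, 28 mm above the file's flat cutting underside. Axes: +x towards the nose, y across, z up. The grip is 56 mm long (x), 16 mm thick (y: grasp across this), from 9 to 51 mm above the underside; below it is a 90x20 mm steel strip, top 9 mm above the underside. At the start the file lies in the tray
- file: the same file; origin on its cutting underside, 28 mm straight below file_grip, same axes. Flat steel blade 5 mm thick; along x its 26 mm wide part runs from -85 to +65 mm (square rear end), then a narrower nose 15 mm wide to +84 mm. Mass 0.15 to 0.31 kg
- file_nose (a point): front end of the file's nose, on the cutting underside, 84 mm along +x from the file's origin
- tray: open wooden tray, fixed, 200x60 mm outside, 190x50 mm inside, rim 12 mm high, floor 4 mm thick; origin at the centre of its underside, x along its length. With the file lying in it, file_grip is 32 mm above this origin
- vise: small grey vise, fixed by its 110x120 mm foot; origin at the centre of the foot's underside. +x is horizontal, from the screw with its tommy bar (-x side, reaching to -76 mm) to the thicker fixed jaw: the direction of the forward stroke. Jaws 74 mm wide (y), tops 63 mm above the origin
- edge_nominal (a point): point fixed to the vise, 82 mm above its origin: the middle of the aluminium plate's top edge, roughly. The plate is 5 mm thick (vise x), 60 mm wide (vise y), its straight top edge along vise y. The true edge lies up to 7 mm above or below this point: it differs each time and is not measured, so find it by touch. The plate slips down in the jaws only above about 70 N
- mount_x (a joint): how far the vise has given on its rubber mounts along the vise's +x, m; 0 at rest, 1 mm for every 1.5 N of push; positive while the file drags it forwards, negative when it is dragged backwards
- mount_z (a joint): how far the vise has sunk on its rubber mounts, m; 0 at rest, 1 mm for every 6 N of downward force
- flux_can: bystander: small round blue and white can with a grey lid, 48 mm across, 52 mm tall; origin at the centre of its underside
- board_fc: bystander: green circuit board on short brass legs, 50x72x19 mm; origin at the centre of its underside
- motor_a: bystander: small black motor with three thin leads, 28x88x33 mm; origin at the centre of its underside
- tape_black: bystander: roll of black tape lying flat, 66 mm across, 18 mm tall; origin at the centre of its underside
Not all that is in view belongs to the job. There is more than one size of the tray; the one meant has the size given above.

How it is judged (in metres and radians):
On the way, in this order (a step that is already met when the one before it is completed fails the run):
1. first stroke begun: the front of the file bears level on the plate's edge with more than 2.5 N, the grip at least 30 mm short of the edge (contact force between file and vise above 2.5 N and angle between the x axis of file_grip and the x axis of vise, either way round below 0.26 rad and angle between file_grip's own z axis and vertical below 0.2 rad and x of file_nose in the frame of vise above 0 m and x of file_grip in the frame of vise below -0.03 m), for 0.05 s.
2. first stroke: the middle of the file passes over the edge, still bearing with more than 2.5 N and pushing the vise forwards (contact force between file and vise above 2.5 N and angle between the x axis of file_grip and the x axis of vise, either way round below 0.26 rad and angle between file_grip's own z axis and vertical below 0.2 rad and x of file_nose in the frame of vise above 0 m and x of file_grip in the frame of vise between -0.012 and 0.012 m and value of joint mount_x above 0.0005 m), for 0.05 s.
3. first stroke finished: the rear of the file is still bearing and pushing forwards, the grip at least 30 mm beyond the edge (contact force between file and vise above 2.5 N and angle between the x axis of file_grip and the x axis of vise, either way round below 0.26 rad and angle between file_grip's own z axis and vertical below 0.2 rad and x of file_nose in the frame of vise above 0 m and x of file_grip in the frame of vise above 0.03 m and value of joint mount_x above 0.0005 m), for 0.05 s.
4. after the first stroke the file is lifted clear of the plate, and is brought back above it to 25 mm or more short of the edge (contact force between file and vise below 0.05 N and x of file_grip in the frame of vise below -0.025 m), for 0.1 s.
5. second stroke begun: the front of the file bears level on the plate's edge with more than 2.5 N, the grip at least 30 mm short of the edge (all of step 1), for 0.05 s.
6. second stroke: the middle of the file passes over the edge, still bearing with more than 2.5 N and pushing the vise forwards (all of step 2), for 0.05 s.
7. second stroke finished: the rear of the file is still bearing and pushing forwards, the grip at least 30 mm beyond the edge (all of step 3), for 0.05 s.
8. after the second stroke the file is lifted clear of the plate, and is brought back above it to 25 mm or more short of the edge (all of step 4), for 0.1 s.
9. third stroke begun: the front of the file bears level on the plate's edge with more than 2.5 N, the grip at least 30 mm short of the edge (all of step 5), for 0.05 s.
10. third stroke finished: the rear of the file is still bearing and pushing forwards, the grip at least 30 mm beyond the edge (all of step 7), for 0.05 s.
At the end, for the whole second after the job is handed in: After three full forward strokes the file lies flat (within 0.06 rad) and at rest in the wooden tray, along it (within 0.2 rad, either way round), its grip within 14 mm of the tray's centre lengthwise and crosswise and 29 to 36 mm above the tray's underside, released (x of file_grip in the frame of tray between -0.014 and 0.014 m and y of file_grip in the frame of tray between -0.014 and 0.014 m and z of file_grip in the frame of tray between 0.029 and 0.036 m and angle between file_grip's own z axis and vertical below 0.06 rad and angle between the x axis of file_grip and the x axis of tray, either way round below 0.2 rad and linear speed of file below 0.02 m/s); the robot touches nothing.
It fails at once if the file is dragged backwards under load: the vise is pulled more than 1.2 mm (1.8 N) back (value of joint mount_x below -0.0012 m).
It fails at once if pressed too hard: more than 18 N on the vise or the plate (contact force between vise and anything else above 18 N).
It fails at once if the file is let go of more than 18 mm above where it lies in the tray, other than resting on the vise (dropped or thrown) (contact force between the fingers and file below 0.01 N and contact force between file and vise below 0.01 N and height (world z) of file_grip above 0.05 m).
It fails at once if a bystander is moved by more than 15 mm (distance of any of flux_can, board_fc, motor_a, tape_black from where it was at the start of the episode above 0.015 m).
It also fails if it takes over 72 s, if anything falls off the work surface, if the arm or the gripper's body presses on something with over 40 N, if the wrist force passes 120 N, or if a joint passes its speed limit or range.

ROBOT

A 6-joint arm with a two-finger parallel gripper is mounted at the origin on a cart in front of the work surface, level with it; the furniture and walls round the work are solid. World frame = base frame: x ahead of the robot, y to its left, z up, the work surface at z = 0. Lengths are in m, angles in degrees, forces in N, time in s.
With the tool pointing down it reaches from about 0.425 to 0.95 m from the base axis. Payload 3.5 kg.
Tool frame: the origin (TCP) lies between the finger pads; the fingertips stand 17 mm ahead of it and the grasp point (between the pads) lies 2 mm behind it; z points along the fingers, y is the line along which they close (so a half turn about z gives the same grasp; the last joint's range is limited). The gripper opens to 85 mm and grips with 20 to 120 N. Pads are 22 mm wide; open, the fingers measure 114 mm over their backs; the gripper's body (76 mm by 85 mm) begins 54 mm behind the grasp point. The pads swing forward as they close: fully open they stand 13 mm farther back than shut.
Start: joints at [63.14, 16.404, 90.338, -0, 73.258, -8.594], TCP at [0.212, 0.641, 0.248] pointing down, gripper open.
Joint ranges: [-158.93, 158.93], [-51.34, 127.21], [12.03, 142.37], [-87.48, 267.48], [13.55, 161.25], [-162.69, 162.69]. Speed limits (degrees/s): [159.86, 159.86, 180, 180, 180, 180].

INTERFACE

Orientations are given as [roll, pitch, yaw] about the fixed x, y, z axes, in that order (R = Rz(yaw) Ry(pitch) Rx(roll)).
In Python, from workcell import ctrl gives the robot as it stands.
- The arm moves only by the tool servo_tool, never from a script. Its argument "steps" is a list of rows, each an object of numbers: "x", "y", "z": the shift along the world's x, y, z in mm; "spin": the turn about the world's z in degrees. In form: [{"x": .., "y": .., "z": .., "spin": ..}, ...]. A call has 1 to 20 rows; each row shifts and turns the commanded pose from where the row before left it; what a row does not reach is not made up. A row lasts 1/10 s, in which the tool goes at most 50 mm and 8.59 degrees, less where a joint would pass 70% of its speed; a pose out of reach is approached as far as the arm can. A call with a gripper value outside its range is refused whole. "claw" is the opening, from 0 (shut) to 1 (fully open), set as the call begins (left out, the last holds). The fingers move at their own pace and stop on an object; "grip_force" is the grip in N (left out, the last holds). Time passes only in rows, so rows that do not move let the fingers close. It gives the time, the measured TCP pose, the force, the opening and the grip force at its end, in the units of the state.
- ctrl.observe(): the state, without advancing time (a new reading comes with each control period).
- ctrl.capture(name): name is "side" or "top" or "wrist"; returns (picture, depth): 384x512x3 uint8, red, green, blue; 384x512 float32, m along the optical axis (not along the pixel's ray), 0 where there is no reading.
- ctrl.get_calibration(name): a dict with "fx", "fy", "cx", "cy" (pixels), "dist" ([k1, k2, p1, p2, k3] as OpenCV has them; the pictures are not rectified), "cam_to_world" (4x4, takes a point from camera to world coordinates). Camera axes: x right, y down, z forward; pixel columns grow to the right and rows downward; lengths in m; the calibration is good to about 2 mm. A picture is of the moment at which its call begins: read the wrist's pose just before it. get_calibration takes no time and is no camera call; for the wrist camera it gives the pose at the moment of the call.
- ctrl.finish_job(): hands the job in; it is judged then, once.
The state is a dict: "time_s": time; "joint_positions": joint angles; "qd": joint speeds; "tau": joint torques, N m; "ee_pos": TCP position; "tool_rot": TCP orientation; "ft_force": force on the tool from outside, world axes, zero at the start; "torque": the same for the moment, N m; "grip_width": finger opening in m; "gripper_force": force on a finger pad.
Only numpy, scipy, OpenCV 4.12 (cv2) and the standard library are available. Lean on these libraries where they do the work, as an engineer would, in place of code of your own. Each camera call takes 0.05 s, during which the arm holds its last target. There are 200 camera calls.

## Working session

There is one attempt and no reset: what is moved stays moved. The work goes in short steps, Python scripts to look and compute and a tool call to move; the robot and the scene stay as the last step left them, time stands still between calls to the robot, and variables do not carry over. Pictures are saved under pics/ and viewed, at most 10 in all, crops included, and the job is handed in when it is done.

Besides the shell and the picture viewer there is one more tool, called by a JSON object that holds its "name" and its "arguments", one argument or row to a line. servo_tool: Moves the arm, as the interface text tells. Its arguments: {"type":"object","properties":{"steps":{"type":"array"},"claw":{"type":"number"},"grip_force":{"type":"number"}},"required":["steps"]}

```bash
mkdir -p pics; ls
cat > h.py <<'E'
import numpy as np, cv2
from workcell import ctrl
def ray(name,px,cal=None):
    c=cal or ctrl.get_calibration(name)
    K=np.array([[c['fx'],0,c['cx']],[0,c['fy'],c['cy']],[0,0,1.]])
    p=cv2.undistortPoints(np.array(px,float).reshape(-1,1,2),K,np.array(c['dist'],float)).reshape(-1,2)
    T=np.array(c['cam_to_world']); d=np.c_[p,np.ones(len(p))]@T[:3,:3].T
    return T[:3,3],d
def onplane(name,px,z,cal=None):
    o,d=ray(name,px,cal); return o+d*((z-o[2])/d[:,2])[:,None]
def todepth(name,px,depth,cal=None):
    o,d=ray(name,px,cal); px=np.array(px,int).reshape(-1,2); return o+d*depth[px[:,1],px[:,0]][:,None]
E
python3 - <<'E'
from h import *
for n in ('top','side'):
    im,d=ctrl.capture(n); cv2.imwrite(f'pics/{n}.png',im[:,:,::-1]); np.savez(f'{n}.npz',im=im,d=d)
    print(n,np.array(ctrl.get_calibration(n)['cam_to_world']).round(3).tolist(), (d>0).mean())
print(ctrl.observe())
E
```

```text
pics
top [[0.01, -1.0, 0.029, 0.498], [-0.999, -0.009, 0.031, -0.018], [-0.031, -0.029, -0.999, 1.021], [0.0, 0.0, 0.0, 1.0]] 0.9959004720052084
side [[0.935, -0.216, 0.281, 0.218], [-0.354, -0.59, 0.726, -0.836], [0.01, -0.778, -0.628, 0.815], [0.0, 0.0, 0.0, 1.0]] 0.9958140055338541
{'time_s': 0.1, 'joint_positions': array([ 6.31398129e+01,  1.64502822e+01,  9.04134933e+01, -1.79873709e-03,
        7.32587269e+01, -8.59652449e+00]), 'qd': array([-0.05589594, -0.01368984, -0.20685562,  0.04453116,  0.11711884,
        0.0006028 ]), 'tau': array([ 6.94798655e-04, -4.07297623e+01, -2.93698364e+01, -1.63105110e-04,
        3.42771164e-03,  6.59439820e-06]), 'ee_pos': array([0.21128873, 0.64049713, 0.2470719 ]), 'tool_rot': array([-1.79878617e+02, -1.66090365e-02,  1.61736840e+02]), 'ft_force': array([0.43930702, 0.04070046, 0.29664182]), 'torque': array([0.02228403, 0.02775085, 0.00542096]), 'gripper_force': 0.0, 'grip_width': 0.0852996854625004}
```

View pics/top.png

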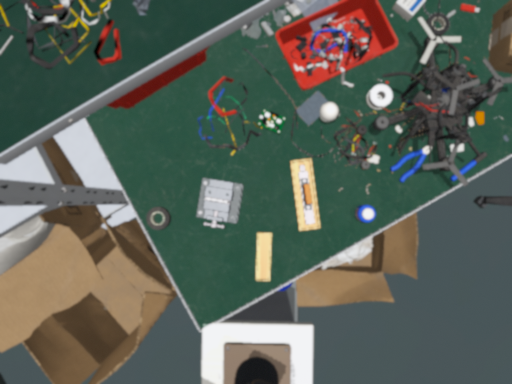

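View pics/side.png

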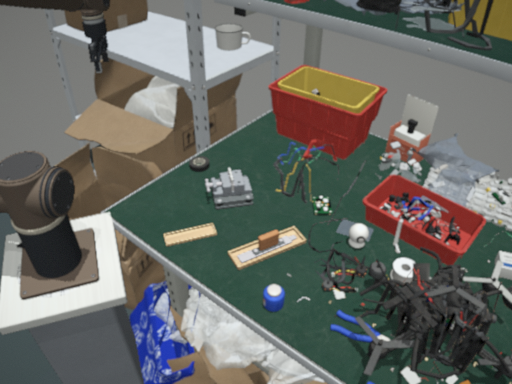

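Top view: the candidates for the tray are the long tray with the file (306,194) and the smaller empty tray (264,257). The file's brown grip is at (307,195). The vise is at (219,201) with its screw at (213,224), below. Bystanders: can (367,214) and tape (158,217). Now one close crop to check the choice.

Run:
```python
from h import *
z=np.load('top.npz'); im=z['im'];d=z['d']
c=im[145:295,180:340]; cv2.imwrite('pics/crop.png',cv2.resize(c,None,fx=5,fy=3.9 if 0 else 4,interpolation=cv2.INTER_CUBIC)[:,:,::-1])
P=todepth('top',[(306,194),(308,210),(303,175),(264,257),(219,201),(225,185),(213,224),(280,200)],d); print(P.round(3))
# height map of vise & tray
v,u=np.mgrid[150:290,180:340]; px=np.c_[u.ravel(),v.ravel()]
P=todepth('top',px,d)
vis=(P[:,2]>.035)&(px[:,0]<255); print('vise',P[vis].min(0).round(3),P[vis].max(0).round(3))
t=(P[:,2]>.04)&(px[:,0]>280); print('grip',t.sum(),P[t].mean(0).round(3),P[t].min(0),P[t].max(0), cv2.minAreaRect((P[t][:,:2]*1000).astype(np.float32)))
for h in range(60,95,5):
    s=vis&(P[:,2]>h/1000); 
    if s.sum()>3: print(h,s.sum(),cv2.minAreaRect((P[s][:,:2]*1000).astype(np.float32)))
```

```text
[[ 0.521 -0.13   0.057]
 [ 0.476 -0.142  0.008]
 [ 0.576 -0.127  0.007]
 [ 0.341 -0.018  0.004]
 [ 0.499  0.103  0.08 ]
 [ 0.544  0.092  0.037]
 [ 0.437  0.121  0.054]
 [ 0.504 -0.063 -0.002]]
vise [ 0.428 -0.018  0.035] [0.56  0.15  1.021]
grip 164 [ 0.516 -0.107  0.284] [ 0.49627051 -0.14478312  0.04390165] [ 0.5509014  -0.01849201  1.02092156] ((523.026123046875, -81.35719299316406), (54.606746673583984, 126.26661682128906), 0.6218805909156799)
60 553 ((498.3006896972656, 65.16119384765625), (165.36671447753906, 62.0101318359375), 81.0453872680664)
65 156 ((498.33123779296875, 65.95759582519531), (159.84022521972656, 54.5759391784668), 70.91053771972656)
70 95 ((499.03399658203125, 61.0122184753418), (158.8258819580078, 7.903270244598389), 86.39263153076172)
75 94 ((499.03399658203125, 61.0122184753418), (158.8258819580078, 7.903270244598389), 86.39263153076172)
80 64 ((499.0211181640625, 59.58515167236328), (155.98580932617188, 7.545084476470947), 86.46768188476562)
85 52 ((497.981201171875, -18.49201011657715), (0.0, 0.0), 0.0)
90 52 ((497.981201171875, -18.49201011657715), (0.0, 0.0), 0.0)
```

View pics/crop.png

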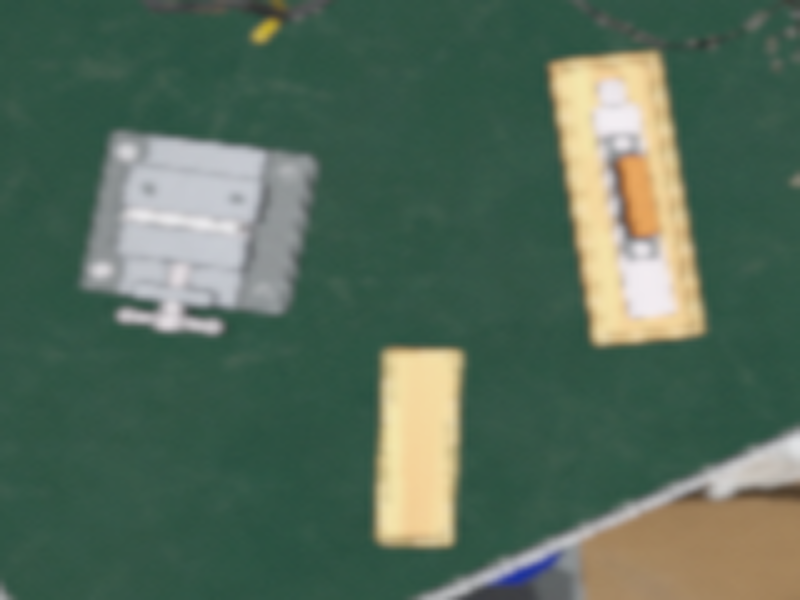

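The crop confirms the long tray at (630,200) holds the file, nose up at (612,85), brown grip at (637,195). The small tray (420,450) is empty. The vise plate is the pale line (120–245, 215–228), with the screw below it. So the forward stroke goes roughly along world +x.

Run:
```python
from h import *
z=np.load('top.npz'); im=z['im'];d=z['d']
hsv=cv2.cvtColor(im,cv2.COLOR_RGB2HSV)
v,u=np.mgrid[145:295,180:340]; px=np.c_[u.ravel(),v.ravel()]; ok=d[px[:,1],px[:,0]]>0
px=px[ok]; P=todepth('top',px,d); H=hsv[px[:,1],px[:,0]]
def fit(m,n):
    r=cv2.minAreaRect((P[m][:,:2]*1000).astype(np.float32)); 
    q=P[m][:,:2]; w,V=np.linalg.eigh(np.cov(q.T)); 
    print(n,m.sum(),'mean',q.mean(0).round(4),'rect',np.round(r[0],1),np.round(r[1],1),round(r[2],1),'axis',np.degrees(np.arctan(V[1,1]/V[0,1])).round(1),'zmed',np.median(P[m][:,2]).round(4))
wood=(H[:,0]>8)&(H[:,0]<28)&(H[:,1]>70)
R=px[:,0]>285
fit(R&(P[:,2]>.045),'gripTop')
fit(R&(P[:,2]>.003)&(P[:,2]<.03),'tray all')
# tray by outer contour of non-green mask
g=((hsv[:,:,0]<40)|(hsv[:,:,0]>95)|(hsv[:,:,1]<60)).astype(np.uint8)
for (x0,x1,y0,y1,h,n) in ((280,330,150,240,.012,'tray'),(245,280,225,290,.012,'small'),):
    s=np.zeros_like(g); s[y0:y1,x0:x1]=g[y0:y1,x0:x1]
    c=max(cv2.findContours(s,0,2)[0],key=cv2.contourArea).reshape(-1,2)
    W=onplane('top',c,h); r=cv2.minAreaRect((W[:,:2]*1000).astype(np.float32)); print(n,np.round(r[0],1),np.round(r[1],1),round(r[2],1))
V=px[:,0]<255
fit(V&(P[:,2]>.07),'plate'); fit(V&(P[:,2]>.055),'jaws'); fit(V&(P[:,2]>.006),'vise')
pl=V&(P[:,2]>.07); print(np.percentile(P[pl][:,2],[10,50,90]))
```

```text
gripTop 124 mean [ 0.5225 -0.1346] rect [ 523.  -134.9] [55.5 16. ] 7.8 axis 8.6 zmed 0.0546
tray all 1528 mean [ 0.5162 -0.1396] rect [ 468.4 -155.3] [388.3 150.9] 0.4 axis 2.2 zmed 0.0068
tray [ 532.3 -130.9] [230.9  70.4] 7.7
small [344.2 -16. ] [ 51.2 144.9] 88.4
plate 43 mean [0.5023 0.1098] rect [502.5 110.5] [59.9  4.7] 81.1 axis 81.5 zmed 0.0792
jaws 697 mean [0.5147 0.11  ] rect [542.3 106.2] [ 75. 224.] 84.5 axis -1.4 zmed 0.0623
vise 1832 mean [0.5081 0.106 ] rect [444.9 113.7] [126.6 449.7] 81.4 axis -8.9 zmed 0.0381
[0.07767023 0.07919143 0.0808668 ]
```

Run:
```python
from h import *
for n in ('top','side'):
    z=np.load(n+'.npz'); d=z['d']
    v,u=np.mgrid[0:384:2,0:512:2]; px=np.c_[u.ravel(),v.ravel()]; px=px[d[px[:,1],px[:,0]]>0]; P=todepth(n,px,d)
    m=(P[:,2]>.1)&(P[:,0]>.1)&(P[:,0]<.85)&(abs(P[:,1])<.8)
    b=np.round(P[m][:,:2]/.1).astype(int)
    for k in np.unique(b,axis=0):
        s=(b==k).all(1)
        if s.sum()>3: print(n,k*.1,s.sum(),P[m][s][:,2].min().round(2),P[m][s][:,2].max().round(2))
```

```text
top [0.4 0.5] 15 0.11 0.17
top [0.4 0.6] 78 0.17 0.21
top [0.5 0.5] 594 0.1 0.41
top [0.5 0.6] 121 0.11 0.21
top [ 0.6 -0.4] 8 0.1 0.12
top [0.6 0.2] 72 0.48 0.52
top [0.6 0.3] 649 0.49 0.52
top [0.6 0.4] 317 0.48 0.52
top [0.6 0.5] 180 0.17 0.21
top [0.6 0.6] 122 0.2 0.21
top [ 0.7 -0.5] 239 0.1 0.14
top [ 0.7 -0.4] 92 0.1 0.15
top [0.7 0. ] 21 0.1 0.51
top [0.7 0.1] 533 0.1 0.52
top [0.7 0.2] 1058 0.1 0.52
top [0.7 0.3] 1043 0.51 0.52
top [0.7 0.4] 360 0.1 0.52
top [ 0.8 -0.6] 42 0.1 0.14
top [ 0.8 -0.5] 301 0.1 0.15
top [ 0.8 -0.4] 169 0.1 0.14
top [0.8 0. ] 369 0.1 0.52
top [0.8 0.1] 564 0.1 0.55
top [0.8 0.2] 515 0.1 0.55
top [0.8 0.3] 581 0.1 0.53
top [0.8 0.4] 219 0.1 0.52
side [0.1 0.3] 15 0.54 0.56
side [0.1 0.4] 40 0.51 0.55
side [0.2 0.4] 14 0.51 0.53
side [0.2 0.5] 64 0.47 0.52
side [0.2 0.6] 275 0.24 0.49
side [0.2 0.7] 33 0.25 0.43
side [0.3 0.6] 17 0.44 0.48
side [0.3 0.7] 10 0.18 0.21
side [0.3 0.8] 23 0.18 0.21
side [0.4 0.5] 16 0.1 0.17
side [0.4 0.6] 62 0.17 0.21
side [0.4 0.7] 84 0.17 0.21
side [0.4 0.8] 32 0.2 0.21
side [0.5 0.5] 530 0.1 0.48
side [0.5 0.6] 59 0.
[... 285 characters left out ...]
e [0.6 0.8] 11 0.2 0.21
side [ 0.7 -0.6] 5 0.1 0.11
side [ 0.7 -0.5] 385 0.1 0.14
side [ 0.7 -0.4] 126 0.1 0.15
side [0.7 0. ] 14 0.1 0.49
side [0.7 0.1] 181 0.1 0.52
side [0.7 0.2] 158 0.11 0.52
side [0.7 0.4] 47 0.1 0.46
side [0.7 0.5] 4 0.18 0.21
side [0.7 0.6] 93 0.17 0.21
side [0.7 0.7] 159 0.2 0.28
side [0.7 0.8] 18 0.2 0.29
side [ 0.8 -0.6] 92 0.1 0.14
side [ 0.8 -0.5] 398 0.1 0.15
side [ 0.8 -0.4] 143 0.1 0.14
side [ 0.8 -0.1] 165 0.49 0.58
side [0.8 0. ] 370 0.1 0.58
side [0.8 0.1] 180 0.1 0.55
side [0.8 0.2] 137 0.1 0.53
side [0.8 0.3] 235 0.1 0.21
side [0.8 0.4] 87 0.1 0.21
side [0.8 0.5] 5 0.19 0.2
side [0.8 0.6] 42 0.17 0.21
side [0.8 0.7] 83 0.17 0.28
side [0.8 0.8] 24 0.2 0.28
```

{"name": "servo_tool", "arguments": {
  "steps": [
    {"x": 13,"y": -34},
    {"x": 13,"y": -35},
    {"x": 13,"y": -34},
    {"x": 13,"y": -35},
    {"x": 13,"y": -34},
    {"x": 13,"y": -35},
    {"x": 13,"y": -34},
    {"x": 14,"y": -35},
    {"x": 14,"y": -34},
    {"x": 13,"y": -36,"spin": 3},
    {"x": 13,"y": -37,"spin": 3},
    {"x": 13,"y": -36,"spin": 3},
    {"x": 13,"y": -37,"spin": 3},
    {"x": 13,"y": -36,"spin": 3},
    {"x": 13,"y": -37,"spin": 3},
    {"x": 13,"y": -36,"spin": 3},
    {"x": 14,"y": -37,"spin": 3},
    {"x": 14,"y": -37,"spin": 2}
  ],
  "claw": 1
}}

```text
invalid input at $.steps[0]: expected keys x, y, z, spin
```

{"name": "servo_tool", "arguments": {
  "steps": [
    {"x": 15,"y": -27,"z": -15},
    {"x": 15,"y": -27,"z": -15},
    {"x": 15,"y": -27,"z": -15},
    {"x": 14,"y": -27,"z": -15},
    {"x": 14,"y": -27,"z": -17},
    {}
  ]
}}

```text
invalid input at $.steps[0]: expected keys x, y, z, spin
```

Run:
```python
from h import *
s=ctrl.observe(); print({k:np.round(s[k],4).tolist() for k in ('time_s','ee_pos','tool_rot','ft_force','joint_positions')})
cal=ctrl.get_calibration('wrist'); im,d=ctrl.capture('wrist'); np.savez('w1.npz',im=im,d=d); np.save('w1cal.npy',cal,allow_pickle=True)
cv2.imwrite('pics/w1.png',im[:,:,::-1])
print(np.round(cal['cam_to_world'],3).tolist(),(d>0).mean())
```

```text
{'time_s': 0.1, 'ee_pos': [0.2113, 0.6405, 0.2471], 'tool_rot': [-179.8786, -0.0166, 161.7368], 'ft_force': [0.4393, 0.0407, 0.2966], 'joint_positions': [63.1398, 16.4503, 90.4135, -0.0018, 73.2587, -8.5965]}
[[0.315, 0.909, 0.272, 0.141], [0.949, -0.301, -0.092, 0.664], [-0.002, 0.287, -0.958, 0.373], [0.0, 0.0, 0.0, 1.0]] 0.9959309895833334
```

View pics/w1.png

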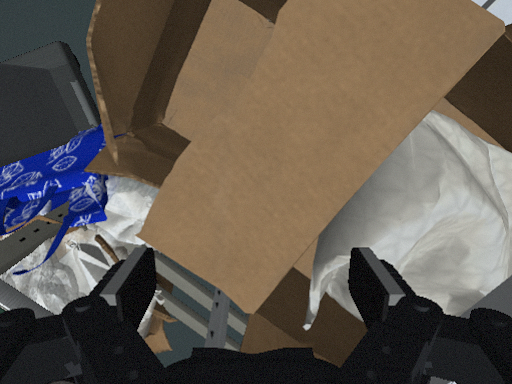

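The picture shows only boxes under the start pose, with the fingers at the bottom. Every row needs all four keys, so I'm resending the move.

{"name": "servo_tool", "arguments": {
  "steps": [
    {"x": 13,"y": -34,"z": 0,"spin": 0},
    {"x": 13,"y": -35,"z": 0,"spin": 0},
    {"x": 13,"y": -34,"z": 0,"spin": 0},
    {"x": 13,"y": -35,"z": 0,"spin": 0},
    {"x": 13,"y": -34,"z": 0,"spin": 0},
    {"x": 13,"y": -35,"z": 0,"spin": 0},
    {"x": 13,"y": -34,"z": 0,"spin": 0},
    {"x": 14,"y": -35,"z": 0,"spin": 0},
    {"x": 14,"y": -34,"z": 0,"spin": 0},
    {"x": 13,"y": -36,"z": 0,"spin": 3},
    {"x": 13,"y": -37,"z": 0,"spin": 3},
    {"x": 13,"y": -36,"z": 0,"spin": 3},
    {"x": 13,"y": -37,"z": 0,"spin": 3},
    {"x": 13,"y": -36,"z": 0,"spin": 3},
    {"x": 13,"y": -37,"z": 0,"spin": 3},
    {"x": 13,"y": -36,"z": 0,"spin": 3},
    {"x": 14,"y": -37,"z": 0,"spin": 3},
    {"x": 14,"y": -37,"z": 0,"spin": 2}
  ],
  "claw": 1
}}

```text
time_s: 1.95
ee_pos: [0.4496, 0.0004, 0.2482]
tool_rot: [180.0, 0.0, -172.2]
ft_force: [0.8, 0.7, 0.8]
grip_width: 0.0855
gripper_force: 0.0
```

{"name": "servo_tool", "arguments": {
  "steps": [
    {"x": 15,"y": -27,"z": -15,"spin": 0},
    {"x": 15,"y": -27,"z": -15,"spin": 0},
    {"x": 15,"y": -27,"z": -15,"spin": 0},
    {"x": 14,"y": -27,"z": -15,"spin": 0},
    {"x": 14,"y": -27,"z": -17,"spin": 0},
    {"x": 0,"y": 0,"z": 0,"spin": 0}
  ]
}}

```text
time_s: 2.55
ee_pos: [0.5221, -0.1352, 0.1683]
tool_rot: [179.9, -0.2, -172.4]
ft_force: [-0.1, -0.3, 0.4]
grip_width: 0.0854
gripper_force: 0.0
```

Run:
```python
from h import *
s=ctrl.observe(); print({k:np.round(s[k],4).tolist() for k in ('time_s','ee_pos','tool_rot','ft_force','joint_positions')})
cal=ctrl.get_calibration('wrist'); im,d=ctrl.capture('wrist'); np.savez('w2.npz',im=im,d=d); np.save('w2cal.npy',cal,allow_pickle=True)
cv2.imwrite('pics/w2.png',im[:,:,::-1])
```

```text
{'time_s': 2.55, 'ee_pos': [0.5221, -0.1352, 0.1683], 'tool_rot': [179.8918, -0.2331, -172.4422], 'ft_force': [-0.1425, -0.2662, 0.3918], 'joint_positions': [-25.2848, 4.1265, 113.246, -0.04, 62.882, -122.8241]}
```

View pics/w2.png

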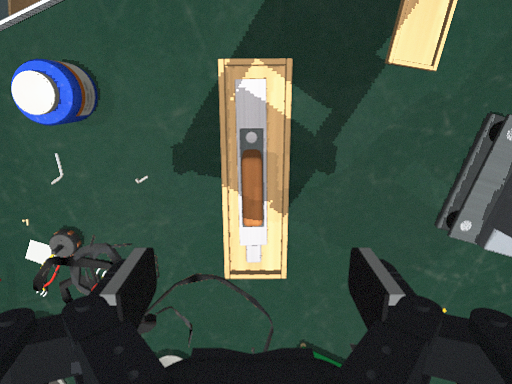

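The wrist view shows the tray as a rim rectangle (219–292, 58–279), the grip top at (253,188) and the nose at (254,255), facing image-down, which is world +x. The can is at (50,92), clear of the work.

Run:
```python
from h import *
z=np.load('w2.npz'); d=z['d']; cal=np.load('w2cal.npy',allow_pickle=True).item()
v,u=np.mgrid[45:290,205:305]; px=np.c_[u.ravel(),v.ravel()]; px=px[d[px[:,1],px[:,0]]>0]; P=todepth('wrist',px,d,cal)
def fit(m,n):
    r=cv2.minAreaRect((P[m][:,:2]*1000).astype(np.float32)); print(n,m.sum(),np.round(r[0],1),np.round(r[1],1),round(r[2],1),np.median(P[m][:,2]).round(4))
fit(P[:,2]>.045,'grip'); 
print(np.percentile(P[:,2],[5,20,40,60]).round(4))
# tray rim: corners clicked from picture, outer, rim top
C=onplane('wrist',[(219,58),(293,58),(287,279),(225,279)],.012,cal); r=cv2.minAreaRect((C[:,:2]*1000).astype(np.float32)); print('tray click',np.round(C,4).tolist(),r)
fit((P[:,2]>.006),'rim>6')
N=onplane('wrist',[(254,262),(253,80)],.006,cal); print('nose,rear',N.round(4))
# vise jaw, for cross check
```

```text
grip 1416 [ 521.3 -135.6] [54.9 15.8] 8.8 0.0544
[-0.0009 -0.0001  0.0029  0.0046]
tray click [[0.426, -0.1741, 0.012], [0.4183, -0.1154, 0.012], [0.6166, -0.0882, 0.012], [0.6243, -0.148, 0.012]] ((521.3291625976562, -131.12994384765625), (200.16079711914062, 60.269432067871094), 7.4939422607421875)
rim>6 8765 [ 521.1 -132.4] [200.  61.] 7.7 0.0114
nose,rear [[ 0.6057 -0.122   0.006 ]
 [ 0.4388 -0.145   0.006 ]]
```

{"name": "servo_tool", "arguments": {
  "steps": [
    {"x": -1,"y": 0,"z": -20,"spin": 0.6},
    {"x": 0,"y": 0,"z": -25,"spin": 0},
    {"x": 0,"y": 0,"z": -25,"spin": 0},
    {"x": 0,"y": 0,"z": -25,"spin": 0},
    {"x": 0,"y": 0,"z": -20,"spin": 0},
    {"x": 0,"y": 0,"z": -10,"spin": 0},
    {"x": 0,"y": 0,"z": -8,"spin": 0},
    {"x": 0,"y": 0,"z": 0,"spin": 0}
  ]
}}

```text
time_s: 3.4
ee_pos: [0.5213, -0.1325, 0.0382]
tool_rot: [180.0, -0.0, -171.6]
ft_force: [0.1, -0.5, 0.4]
grip_width: 0.0856
gripper_force: 0.0
```

{"name": "servo_tool", "arguments": {
  "steps": [
    {"x": 0,"y": 0,"z": 0,"spin": 0},
    {"x": 0,"y": 0,"z": 0,"spin": 0},
    {"x": 0,"y": 0,"z": 0,"spin": 0},
    {"x": 0,"y": 0,"z": 0,"spin": 0},
    {"x": 0,"y": 0,"z": 0,"spin": 0},
    {"x": 0,"y": 0,"z": 0,"spin": 0},
    {"x": 0,"y": 0,"z": 0,"spin": 0},
    {"x": 0,"y": 0,"z": 0,"spin": 0},
    {"x": 0,"y": 0,"z": 0,"spin": 0},
    {"x": 0,"y": 0,"z": 0,"spin": 0}
  ],
  "claw": 0,
  "grip_force": 110
}}

```text
time_s: 4.4
ee_pos: [0.522, -0.1334, 0.039]
tool_rot: [-180.0, 0.1, -171.7]
ft_force: [-0.5, -0.6, 6.0]
grip_width: 0.0145
gripper_force: 107.9
```

{"name": "servo_tool", "arguments": {
  "steps": [
    {"x": 0,"y": 0,"z": 5,"spin": 0},
    {"x": 0,"y": 0,"z": 15,"spin": 0},
    {"x": 0,"y": 0,"z": 25,"spin": 0},
    {"x": 0,"y": 0,"z": 25,"spin": 0},
    {"x": 0,"y": 0,"z": 25,"spin": 0},
    {"x": 0,"y": 0,"z": 20,"spin": 0},
    {"x": 0,"y": 0,"z": 5,"spin": 0},
    {"x": 0,"y": 0,"z": 0,"spin": 0}
  ]
}}

```text
time_s: 5.2
ee_pos: [0.5217, -0.133, 0.1591]
tool_rot: [-180.0, 0.1, -171.7]
ft_force: [0.6, -0.2, -2.8]
grip_width: 0.0146
gripper_force: 107.2
```

{"name": "servo_tool", "arguments": {
  "steps": [
    {"x": -4,"y": 13,"z": 0,"spin": -1},
    {"x": -7,"y": 22,"z": 0,"spin": -2},
    {"x": -8,"y": 26,"z": 0,"spin": -2},
    {"x": -8,"y": 26,"z": 0,"spin": -2},
    {"x": -8,"y": 26,"z": 0,"spin": -2},
    {"x": -8,"y": 26,"z": 0,"spin": -2},
    {"x": -8,"y": 26,"z": 0,"spin": -2},
    {"x": -8,"y": 26,"z": 0,"spin": -2},
    {"x": -8,"y": 26,"z": 0,"spin": -1},
    {"x": -7,"y": 20,"z": 0,"spin": -1},
    {"x": -5,"y": 16,"z": 0,"spin": 0},
    {"x": 0,"y": 0,"z": 0,"spin": 0},
    {"x": 0,"y": 0,"z": 0,"spin": 0},
    {"x": 0,"y": 0,"z": 0,"spin": 0}
  ]
}}

```text
time_s: 6.6
ee_pos: [0.4423, 0.1194, 0.1576]
tool_rot: [-180.0, -0.1, 171.3]
ft_force: [-0.0, -1.0, -2.3]
grip_width: 0.0145
gripper_force: 107.6
```

Run:
```python
from h import *
s=ctrl.observe(); print({k:np.round(s[k],4).tolist() for k in ('time_s','ee_pos','tool_rot','ft_force','torque')})
im,d=ctrl.capture('top'); 
cal=ctrl.get_calibration('wrist'); w,dw=ctrl.capture('wrist'); np.savez('w3.npz',im=w,d=dw); np.save('w3cal.npy',cal,allow_pickle=True)
cv2.imwrite('pics/w3.png',w[:,:,::-1])
fs=[]
for i in range(2): ctrl.capture('side'); fs.append(ctrl.observe()['ft_force'])
print(np.round(fs,2).tolist())
```

```text
{'time_s': 6.6, 'ee_pos': [0.4423, 0.1194, 0.1576], 'tool_rot': [-179.9677, -0.0734, 171.3048], 'ft_force': [-0.0417, -1.0457, -2.2661], 'torque': [-0.0501, 0.0024, 0.0148]}
[[0.89, 0.24, -1.78], [-0.48, -0.16, -2.41]]
```

View pics/w3.png

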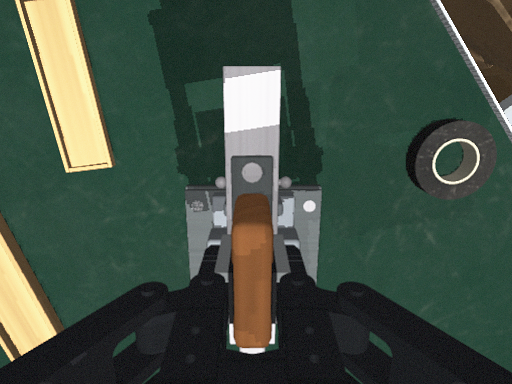

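The file hangs level and is aligned with the vise: blade at (252,120), grip at (252,270), vise foot edges parallel. The free weight reading is about -2.3 N. I'm descending to find the edge by touch.

{"name": "servo_tool", "arguments": {
  "steps": [
    {"x": 0,"y": 0,"z": -10,"spin": 0},
    {"x": 0,"y": 0,"z": -13,"spin": 0},
    {"x": 0,"y": 0,"z": -8,"spin": 0},
    {"x": 0,"y": 0,"z": -3,"spin": 0},
    {"x": 0,"y": 0,"z": -2,"spin": 0},
    {"x": 0,"y": 0,"z": -1,"spin": 0},
    {"x": 0,"y": 0,"z": -1,"spin": 0},
    {"x": 0,"y": 0,"z": 0,"spin": 0},
    {"x": 0,"y": 0,"z": 0,"spin": 0}
  ]
}}

```text
time_s: 7.7
ee_pos: [0.4428, 0.12, 0.1207]
tool_rot: [180.0, 0.0, 171.3]
ft_force: [0.6, 0.2, -2.4]
grip_width: 0.0144
gripper_force: 107.6
```

{"name": "servo_tool", "arguments": {
  "steps": [
    {"x": 0,"y": 0,"z": -1,"spin": 0},
    {"x": 0,"y": 0,"z": -1,"spin": 0},
    {"x": 0,"y": 0,"z": 0,"spin": 0}
  ]
}}

```text
time_s: 8.0
ee_pos: [0.4424, 0.12, 0.1182]
tool_rot: [-180.0, -0.0, 171.3]
ft_force: [0.6, 0.1, -2.0]
grip_width: 0.0144
gripper_force: 107.6
```

{"name": "servo_tool", "arguments": {
  "steps": [
    {"x": 0,"y": 0,"z": -1,"spin": 0},
    {"x": 0,"y": 0,"z": 0,"spin": 0}
  ]
}}

```text
time_s: 8.2
ee_pos: [0.4424, 0.12, 0.1172]
tool_rot: [-180.0, -0.0, 171.3]
ft_force: [-0.9, 0.3, -3.2]
grip_width: 0.0146
gripper_force: 107.6
```

{"name": "servo_tool", "arguments": {
  "steps": [
    {"x": 0,"y": 0,"z": -1,"spin": 0},
    {"x": 0,"y": 0,"z": 0,"spin": 0}
  ]
}}

```text
time_s: 8.4
ee_pos: [0.4424, 0.12, 0.1162]
tool_rot: [-180.0, -0.0, 171.3]
ft_force: [0.3, 0.0, -1.5]
grip_width: 0.0144
gripper_force: 107.6
```

{"name": "servo_tool", "arguments": {
  "steps": [
    {"x": 0,"y": 0,"z": -1,"spin": 0},
    {"x": 0,"y": 0,"z": 0,"spin": 0}
  ]
}}

```text
time_s: 8.6
ee_pos: [0.4425, 0.12, 0.1152]
tool_rot: [-180.0, -0.0, 171.3]
ft_force: [-1.4, 0.3, -2.8]
grip_width: 0.0145
gripper_force: 107.6
```

{"name": "servo_tool", "arguments": {
  "steps": [
    {"x": 0,"y": 0,"z": -1,"spin": 0},
    {"x": 0,"y": 0,"z": 0,"spin": 0}
  ]
}}

```text
time_s: 8.8
ee_pos: [0.4426, 0.12, 0.1143]
tool_rot: [180.0, 0.0, 171.3]
ft_force: [0.6, 0.0, -2.2]
grip_width: 0.0146
gripper_force: 107.6
```

{"name": "servo_tool", "arguments": {
  "steps": [
    {"x": 0,"y": 0,"z": -1,"spin": 0},
    {"x": 0,"y": 0,"z": 0,"spin": 0}
  ]
}}

```text
time_s: 9.0
ee_pos: [0.4429, 0.12, 0.1137]
tool_rot: [180.0, 0.1, 171.3]
ft_force: [0.0, -1.3, -0.3]
grip_width: 0.0147
gripper_force: 107.7
```

{"name": "servo_tool", "arguments": {
  "steps": [
    {"x": 0,"y": 0,"z": -0.5,"spin": 0},
    {"x": 0,"y": 0,"z": 0,"spin": 0}
  ]
}}

```text
time_s: 9.2
ee_pos: [0.443, 0.12, 0.1134]
tool_rot: [180.0, 0.1, 171.3]
ft_force: [-0.1, 0.2, 2.1]
grip_width: 0.0148
gripper_force: 107.8
```

{"name": "servo_tool", "arguments": {
  "steps": [
    {"x": 0,"y": 0,"z": -0.5,"spin": 0},
    {"x": 0,"y": 0,"z": 0,"spin": 0}
  ]
}}

```text
time_s: 9.4
ee_pos: [0.4431, 0.12, 0.113]
tool_rot: [180.0, 0.1, 171.3]
ft_force: [-1.9, -1.6, 3.3]
grip_width: 0.0144
gripper_force: 108.1
```

{"name": "servo_tool", "arguments": {
  "steps": [
    {"x": 0,"y": 0,"z": -0.3,"spin": 0},
    {"x": 3,"y": -0.5,"z": 0,"spin": 0},
    {"x": 5.9,"y": -0.9,"z": 0,"spin": 0},
    {"x": 5.9,"y": -0.9,"z": 0,"spin": 0},
    {"x": 5.9,"y": -0.9,"z": 0,"spin": 0}
  ]
}}

```text
time_s: 9.9
ee_pos: [0.4621, 0.1173, 0.1124]
tool_rot: [180.0, -0.3, 171.3]
ft_force: [-6.5, 1.9, 8.5]
grip_width: 0.0145
gripper_force: 109.0
```

{"name": "servo_tool", "arguments": {
  "steps": [
    {"x": 5.9,"y": -0.9,"z": 0,"spin": 0},
    {"x": 5.9,"y": -0.9,"z": 0,"spin": 0},
    {"x": 5.9,"y": -0.9,"z": 0,"spin": 0}
  ]
}}

```text
time_s: 10.2
ee_pos: [0.4795, 0.1146, 0.1123]
tool_rot: [180.0, -0.3, 171.3]
ft_force: [-7.1, 0.4, 10.1]
grip_width: 0.0147
gripper_force: 109.1
```

{"name": "servo_tool", "arguments": {
  "steps": [
    {"x": 5.9,"y": -0.9,"z": 0.4,"spin": 0},
    {"x": 5.9,"y": -0.9,"z": 0.4,"spin": 0},
    {"x": 5.9,"y": -0.9,"z": 0.2,"spin": 0}
  ]
}}

```text
time_s: 10.5
ee_pos: [0.4974, 0.1118, 0.1129]
tool_rot: [180.0, -0.3, 171.3]
ft_force: [-3.8, 1.4, 5.6]
grip_width: 0.0146
gripper_force: 108.8
```

{"name": "servo_tool", "arguments": {
  "steps": [
    {"x": 5.9,"y": -0.9,"z": 0,"spin": 0},
    {"x": 5.9,"y": -0.9,"z": 0,"spin": 0},
    {"x": 5.9,"y": -0.9,"z": 0,"spin": 0}
  ]
}}

```text
time_s: 10.8
ee_pos: [0.5147, 0.1091, 0.1127]
tool_rot: [180.0, -0.4, 171.3]
ft_force: [-4.0, 0.5, 5.1]
grip_width: 0.0147
gripper_force: 108.8
```

{"name": "servo_tool", "arguments": {
  "steps": [
    {"x": 5.9,"y": -0.9,"z": 0,"spin": 0},
    {"x": 5.9,"y": -0.9,"z": 0,"spin": 0},
    {"x": 5.9,"y": -0.9,"z": 0,"spin": 0}
  ]
}}

```text
time_s: 11.1
ee_pos: [0.5323, 0.1064, 0.1126]
tool_rot: [-180.0, -0.4, 171.3]
ft_force: [-5.0, 0.3, 5.1]
grip_width: 0.0146
gripper_force: 108.7
```

{"name": "servo_tool", "arguments": {
  "steps": [
    {"x": 5.9,"y": -0.9,"z": 0,"spin": 0},
    {"x": 5.9,"y": -0.9,"z": 0,"spin": 0},
    {"x": 5.9,"y": -0.9,"z": 0,"spin": 0}
  ]
}}

```text
time_s: 11.4
ee_pos: [0.5498, 0.1037, 0.1124]
tool_rot: [-180.0, -0.4, 171.3]
ft_force: [-4.8, -0.3, 4.3]
grip_width: 0.0144
gripper_force: 108.7
```

{"name": "servo_tool", "arguments": {
  "steps": [
    {"x": 5.9,"y": -0.9,"z": 0,"spin": 0},
    {"x": 0.4,"y": 0,"z": 0.3,"spin": 0},
    {"x": 0.4,"y": 0,"z": 0.4,"spin": 0},
    {"x": 0.4,"y": 0,"z": 0.4,"spin": 0},
    {"x": 0.4,"y": 0,"z": 0.4,"spin": 0},
    {"x": 0.4,"y": 0,"z": 0.5,"spin": 0},
    {"x": 0,"y": 0,"z": 3,"spin": 0},
    {"x": 0,"y": 0,"z": 8,"spin": 0},
    {"x": 0,"y": 0,"z": 7,"spin": 0},
    {"x": 0,"y": 0,"z": 0,"spin": 0}
  ]
}}

```text
time_s: 12.4
ee_pos: [0.5609, 0.1024, 0.135]
tool_rot: [180.0, 0.2, 171.3]
ft_force: [0.8, 0.1, -2.7]
grip_width: 0.0149
gripper_force: 107.8
```

{"name": "servo_tool", "arguments": {
  "steps": [
    {"x": -7,"y": 1.1,"z": 0,"spin": 0},
    {"x": -15,"y": 2.2,"z": 0,"spin": 0},
    {"x": -20,"y": 3,"z": 0,"spin": 0},
    {"x": -20,"y": 3,"z": 0,"spin": 0},
    {"x": -20,"y": 3,"z": 0,"spin": 0},
    {"x": -20,"y": 3,"z": 0,"spin": 0},
    {"x": -12,"y": 2,"z": 0,"spin": 0},
    {"x": -3.1,"y": 0.3,"z": 0,"spin": 0},
    {"x": 0,"y": 0,"z": -7,"spin": 0},
    {"x": 0,"y": 0,"z": -8,"spin": 0},
    {"x": 0,"y": 0,"z": -2,"spin": 0},
    {"x": 0,"y": 0,"z": 0,"spin": 0},
    {"x": 0,"y": 0,"z": 0,"spin": 0}
  ]
}}

```text
time_s: 13.7
ee_pos: [0.4428, 0.1199, 0.1158]
tool_rot: [-180.0, -0.0, 171.3]
ft_force: [-1.2, -0.2, -2.4]
grip_width: 0.0144
gripper_force: 107.8
```

{"name": "servo_tool", "arguments": {
  "steps": [
    {"x": 0,"y": 0,"z": -1,"spin": 0},
    {"x": 0,"y": 0,"z": -1,"spin": 0},
    {"x": 0,"y": 0,"z": -0.8,"spin": 0},
    {"x": 0,"y": 0,"z": -0.6,"spin": 0},
    {"x": 0,"y": 0,"z": 0,"spin": 0}
  ]
}}

```text
time_s: 14.2
ee_pos: [0.4432, 0.12, 0.1133]
tool_rot: [180.0, 0.1, 171.3]
ft_force: [-1.0, 0.0, 2.4]
grip_width: 0.0144
gripper_force: 108.0
```

{"name": "servo_tool", "arguments": {
  "steps": [
    {"x": 3,"y": -0.5,"z": 0,"spin": 0},
    {"x": 5.9,"y": -0.9,"z": 0,"spin": 0},
    {"x": 5.9,"y": -0.9,"z": 0,"spin": 0},
    {"x": 5.9,"y": -0.9,"z": 0,"spin": 0}
  ]
}}

```text
time_s: 14.6
ee_pos: [0.4637, 0.1168, 0.1129]
tool_rot: [180.0, -0.0, 171.3]
ft_force: [-4.2, -0.2, 6.3]
grip_width: 0.0146
gripper_force: 108.4
```

{"name": "servo_tool", "arguments": {
  "steps": [
    {"x": 5.9,"y": -0.9,"z": 0.1,"spin": 0},
    {"x": 5.9,"y": -0.9,"z": 0.1,"spin": 0},
    {"x": 5.9,"y": -0.9,"z": 0.1,"spin": 0},
    {"x": 5.9,"y": -0.9,"z": 0.1,"spin": 0},
    {"x": 5.9,"y": -0.9,"z": 0,"spin": 0},
    {"x": 5.9,"y": -0.9,"z": 0,"spin": 0}
  ]
}}

```text
time_s: 15.2
ee_pos: [0.4989, 0.1113, 0.113]
tool_rot: [-180.0, -0.1, 171.3]
ft_force: [-3.0, 0.3, 4.4]
grip_width: 0.0146
gripper_force: 108.5
```

{"name": "servo_tool", "arguments": {
  "steps": [
    {"x": 5.9,"y": -0.9,"z": 0,"spin": 0},
    {"x": 5.9,"y": -0.9,"z": 0,"spin": 0},
    {"x": 5.9,"y": -0.9,"z": 0,"spin": 0},
    {"x": 5.9,"y": -0.9,"z": 0,"spin": 0}
  ]
}}

```text
time_s: 15.6
ee_pos: [0.5222, 0.1077, 0.1128]
tool_rot: [-180.0, -0.1, 171.3]
ft_force: [-3.2, -0.0, 4.8]
grip_width: 0.0143
gripper_force: 108.5
```

{"name": "servo_tool", "arguments": {
  "steps": [
    {"x": 5.9,"y": -0.9,"z": 0,"spin": 0},
    {"x": 5.9,"y": -0.9,"z": 0,"spin": 0},
    {"x": 5.9,"y": -0.9,"z": 0,"spin": 0},
    {"x": 5.9,"y": -0.9,"z": 0,"spin": 0},
    {"x": 5.9,"y": -0.9,"z": 0,"spin": 0},
    {"x": 5.9,"y": -0.9,"z": 0,"spin": 0}
  ]
}}

```text
time_s: 16.2
ee_pos: [0.5579, 0.1023, 0.1128]
tool_rot: [-180.0, -0.0, 171.3]
ft_force: [-2.6, 0.1, 4.1]
grip_width: 0.0145
gripper_force: 108.5
```

{"name": "servo_tool", "arguments": {
  "steps": [
    {"x": 0.4,"y": 0,"z": 0.3,"spin": 0},
    {"x": 0.4,"y": 0,"z": 0.4,"spin": 0},
    {"x": 0.4,"y": 0,"z": 0.4,"spin": 0},
    {"x": 0.4,"y": 0,"z": 0.4,"spin": 0},
    {"x": 0.4,"y": 0,"z": 0.5,"spin": 0},
    {"x": 0,"y": 0,"z": 3,"spin": 0},
    {"x": 0,"y": 0,"z": 8,"spin": 0},
    {"x": 0,"y": 0,"z": 7,"spin": 0},
    {"x": 0,"y": 0,"z": 0,"spin": 0}
  ]
}}

```text
time_s: 17.1
ee_pos: [0.5609, 0.1024, 0.135]
tool_rot: [180.0, 0.2, 171.3]
ft_force: [0.4, 0.7, -1.6]
grip_width: 0.0146
gripper_force: 107.8
```

{"name": "servo_tool", "arguments": {
  "steps": [
    {"x": -7,"y": 1.1,"z": 0,"spin": 0},
    {"x": -15,"y": 2.2,"z": 0,"spin": 0},
    {"x": -20,"y": 3,"z": 0,"spin": 0},
    {"x": -20,"y": 3,"z": 0,"spin": 0},
    {"x": -20,"y": 3,"z": 0,"spin": 0},
    {"x": -20,"y": 3,"z": 0,"spin": 0},
    {"x": -12,"y": 2,"z": 0,"spin": 0},
    {"x": -3.1,"y": 0.3,"z": 0,"spin": 0},
    {"x": 0,"y": 0,"z": -7,"spin": 0},
    {"x": 0,"y": 0,"z": -8,"spin": 0},
    {"x": 0,"y": 0,"z": -2,"spin": 0},
    {"x": 0,"y": 0,"z": 0,"spin": 0},
    {"x": 0,"y": 0,"z": -1,"spin": 0},
    {"x": 0,"y": 0,"z": -1,"spin": 0},
    {"x": 0,"y": 0,"z": -0.8,"spin": 0},
    {"x": 0,"y": 0,"z": -0.6,"spin": 0},
    {"x": 0,"y": 0,"z": 0,"spin": 0}
  ]
}}

```text
time_s: 18.8
ee_pos: [0.4432, 0.12, 0.1134]
tool_rot: [180.0, 0.1, 171.3]
ft_force: [-0.2, -0.1, 0.9]
grip_width: 0.0144
gripper_force: 108.0
```

{"name": "servo_tool", "arguments": {
  "steps": [
    {"x": 3,"y": -0.5,"z": 0,"spin": 0},
    {"x": 5.9,"y": -0.9,"z": 0,"spin": 0},
    {"x": 5.9,"y": -0.9,"z": 0,"spin": 0},
    {"x": 5.9,"y": -0.9,"z": 0,"spin": 0}
  ]
}}

```text
time_s: 19.2
ee_pos: [0.4637, 0.1168, 0.1129]
tool_rot: [180.0, -0.0, 171.3]
ft_force: [-4.4, 0.3, 6.2]
grip_width: 0.0147
gripper_force: 108.3
```

{"name": "servo_tool", "arguments": {
  "steps": [
    {"x": 5.9,"y": -0.9,"z": 0.1,"spin": 0},
    {"x": 5.9,"y": -0.9,"z": 0.1,"spin": 0},
    {"x": 5.9,"y": -0.9,"z": 0.1,"spin": 0},
    {"x": 5.9,"y": -0.9,"z": 0.1,"spin": 0},
    {"x": 5.9,"y": -0.9,"z": 0,"spin": 0},
    {"x": 5.9,"y": -0.9,"z": 0,"spin": 0}
  ]
}}

```text
time_s: 19.8
ee_pos: [0.4989, 0.1113, 0.113]
tool_rot: [-180.0, -0.1, 171.3]
ft_force: [-4.0, 0.7, 5.7]
grip_width: 0.0141
gripper_force: 108.5
```

{"name": "servo_tool", "arguments": {
  "steps": [
    {"x": 5.9,"y": -0.9,"z": 0,"spin": 0},
    {"x": 5.9,"y": -0.9,"z": 0,"spin": 0},
    {"x": 5.9,"y": -0.9,"z": 0,"spin": 0},
    {"x": 5.9,"y": -0.9,"z": 0,"spin": 0}
  ]
}}

```text
time_s: 20.2
ee_pos: [0.5222, 0.1077, 0.1129]
tool_rot: [-180.0, -0.1, 171.3]
ft_force: [-3.4, 0.1, 4.6]
grip_width: 0.0145
gripper_force: 108.5
```

{"name": "servo_tool", "arguments": {
  "steps": [
    {"x": 5.9,"y": -0.9,"z": 0,"spin": 0},
    {"x": 5.9,"y": -0.9,"z": 0,"spin": 0},
    {"x": 5.9,"y": -0.9,"z": 0,"spin": 0},
    {"x": 5.9,"y": -0.9,"z": 0,"spin": 0},
    {"x": 5.9,"y": -0.9,"z": 0,"spin": 0},
    {"x": 5.9,"y": -0.9,"z": 0,"spin": 0}
  ]
}}

```text
time_s: 20.8
ee_pos: [0.558, 0.1023, 0.1129]
tool_rot: [-180.0, -0.0, 171.3]
ft_force: [-2.9, -0.2, 4.9]
grip_width: 0.0145
gripper_force: 108.5
```

{"name": "servo_tool", "arguments": {
  "steps": [
    {"x": 0.4,"y": 0,"z": 0.3,"spin": 0},
    {"x": 0.4,"y": 0,"z": 0.4,"spin": 0},
    {"x": 0.4,"y": 0,"z": 0.4,"spin": 0},
    {"x": 0.4,"y": 0,"z": 0.4,"spin": 0},
    {"x": 0.4,"y": 0,"z": 0.5,"spin": 0},
    {"x": 0,"y": 0,"z": 3,"spin": 0},
    {"x": 0,"y": 0,"z": 8,"spin": 0},
    {"x": 0,"y": 0,"z": 7,"spin": 0},
    {"x": 0,"y": 0,"z": 0,"spin": 0}
  ]
}}

```text
time_s: 21.7
ee_pos: [0.5609, 0.1024, 0.135]
tool_rot: [180.0, 0.2, 171.3]
ft_force: [0.5, -0.0, -1.9]
grip_width: 0.0147
gripper_force: 107.8
```

{"name": "servo_tool", "arguments": {
  "steps": [
    {"x": 0,"y": 0,"z": 15,"spin": 0},
    {"x": -1,"y": -10,"z": 15,"spin": 0},
    {"x": -3,"y": -20,"z": 0,"spin": 2},
    {"x": -4,"y": -24,"z": 0,"spin": 2},
    {"x": -4,"y": -26,"z": 0,"spin": 2},
    {"x": -5,"y": -26,"z": 0,"spin": 2},
    {"x": -5,"y": -26,"z": 0,"spin": 2},
    {"x": -5,"y": -26,"z": 0,"spin": 2},
    {"x": -5,"y": -26,"z": 0,"spin": 2},
    {"x": -4,"y": -24,"z": 0,"spin": 2.3},
    {"x": -2,"y": -16,"z": 0,"spin": 0},
    {"x": -1,"y": -10,"z": 0,"spin": 0},
    {"x": 0,"y": 0,"z": 0,"spin": 0}
  ]
}}

```text
time_s: 23.0
ee_pos: [0.5208, -0.1328, 0.1637]
tool_rot: [-180.0, 0.1, -172.5]
ft_force: [-0.1, 0.8, -2.1]
grip_width: 0.0146
gripper_force: 107.6
```

Run:
```python
from h import *
s=ctrl.observe(); print({k:np.round(s[k],4).tolist() for k in ('time_s','ee_pos','tool_rot','ft_force','torque')})
cal=ctrl.get_calibration('wrist'); w,d=ctrl.capture('wrist')
a=np.load('w3.npz')['im']
cv2.imwrite('pics/w4.png',np.hstack([a[50:380,160:345],w[50:380,160:345]])[:,:,::-1])
```

```text
{'time_s': 23.0, 'ee_pos': [0.5208, -0.1328, 0.1637], 'tool_rot': [-179.9682, 0.053, -172.4911], 'ft_force': [-0.1227, 0.7776, -2.0936], 'torque': [-0.0061, 0.024, 0.02]}
```

View pics/w4.png

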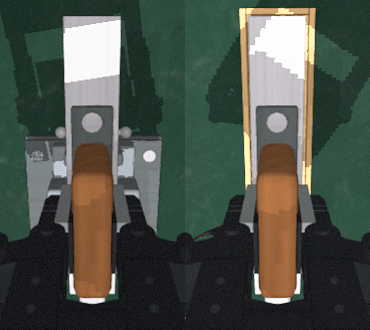

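The file sits in the hand just as before the strokes (blade at (277,60), same shape as the left half), and it is centred over the tray (240–315). Lowering it now.

{"name": "servo_tool", "arguments": {
  "steps": [
    {"x": 0,"y": 0,"z": -15,"spin": 0},
    {"x": 0,"y": 0,"z": -25,"spin": 0},
    {"x": 0,"y": 0,"z": -25,"spin": 0},
    {"x": 0,"y": 0,"z": -25,"spin": 0},
    {"x": 0,"y": 0,"z": -20,"spin": 0},
    {"x": 0,"y": 0,"z": -7,"spin": 0},
    {"x": 0,"y": 0,"z": -4,"spin": 0},
    {"x": 0,"y": 0,"z": -2,"spin": 0},
    {"x": 0,"y": 0,"z": 0,"spin": 0},
    {"x": 0,"y": 0,"z": 0,"spin": 0}
  ]
}}

```text
time_s: 24.05
ee_pos: [0.5214, -0.1319, 0.0411]
tool_rot: [-179.9, 0.1, -172.4]
ft_force: [-0.5, -0.4, -2.9]
grip_width: 0.0147
gripper_force: 107.6
```

{"name": "servo_tool", "arguments": {
  "steps": [
    {"x": 0,"y": 0,"z": -0.5,"spin": 0},
    {"x": 0,"y": 0,"z": -0.5,"spin": 0},
    {"x": 0,"y": 0,"z": 0,"spin": 0}
  ]
}}

```text
time_s: 24.35
ee_pos: [0.5207, -0.1317, 0.0392]
tool_rot: [-180.0, 0.0, -172.4]
ft_force: [-0.2, -0.8, -2.6]
grip_width: 0.0148
gripper_force: 107.6
```

{"name": "servo_tool", "arguments": {
  "steps": [
    {"x": 0,"y": 0,"z": -0.5,"spin": 0},
    {"x": 0,"y": 0,"z": -0.5,"spin": 0},
    {"x": 0,"y": 0,"z": 0,"spin": 0}
  ]
}}

```text
time_s: 24.65
ee_pos: [0.5207, -0.1318, 0.039]
tool_rot: [180.0, -0.0, -172.4]
ft_force: [-3.6, 0.8, 4.9]
grip_width: 0.0146
gripper_force: 108.9
```

{"name": "servo_tool", "arguments": {
  "steps": [
    {"x": 0,"y": 0,"z": 0,"spin": 0},
    {"x": 0,"y": 0,"z": 0,"spin": 0},
    {"x": 0,"y": 0,"z": 0,"spin": 0},
    {"x": 0,"y": 0,"z": 0,"spin": 0},
    {"x": 0,"y": 0,"z": 0,"spin": 0},
    {"x": 0,"y": 0,"z": 0,"spin": 0},
    {"x": 0,"y": 0,"z": 0,"spin": 0},
    {"x": 0,"y": 0,"z": 0,"spin": 0},
    {"x": 0,"y": 0,"z": 0,"spin": 0},
    {"x": 0,"y": 0,"z": 0,"spin": 0}
  ],
  "claw": 1
}}

```text
time_s: 25.65
ee_pos: [0.5206, -0.1316, 0.038]
tool_rot: [-180.0, 0.0, -172.4]
ft_force: [-0.5, -0.6, -0.2]
grip_width: 0.0853
gripper_force: 0.0
```

{"name": "servo_tool", "arguments": {
  "steps": [
    {"x": 0,"y": 0,"z": 5,"spin": 0},
    {"x": 0,"y": 0,"z": 15,"spin": 0},
    {"x": 0,"y": 0,"z": 25,"spin": 0},
    {"x": 0,"y": 0,"z": 25,"spin": 0},
    {"x": 0,"y": 0,"z": 25,"spin": 0},
    {"x": 0,"y": 0,"z": 25,"spin": 0},
    {"x": 0,"y": 0,"z": 10,"spin": 0},
    {"x": 0,"y": 0,"z": 0,"spin": 0},
    {"x": 0,"y": 0,"z": 0,"spin": 0}
  ]
}}

```text
time_s: 26.55
ee_pos: [0.5202, -0.1314, 0.1675]
tool_rot: [180.0, -0.0, -172.4]
ft_force: [0.0, 0.6, -0.6]
grip_width: 0.0856
gripper_force: 0.0
```

Run:
```python
from h import *
cal=ctrl.get_calibration('wrist'); im,d=ctrl.capture('wrist'); cv2.imwrite('pics/w5.png',im[:,:,::-1])
v,u=np.mgrid[45:290,205:305]; px=np.c_[u.ravel(),v.ravel()]; px=px[d[px[:,1],px[:,0]]>0]; P=todepth('wrist',px,d,cal)
for h in (.045,.006):
    m=P[:,2]>h; r=cv2.minAreaRect((P[m][:,:2]*1000).astype(np.float32)); print(np.round(r[0],1),np.round(r[1],1),round(r[2],1),np.median(P[m][:,2]).round(4))
```

```text
[ 520.2 -132.1] [55.4 15.8] 7.1 0.0544
[ 521.1 -132.4] [199.9  61. ] 7.7 0.0114
```

View pics/w5.png

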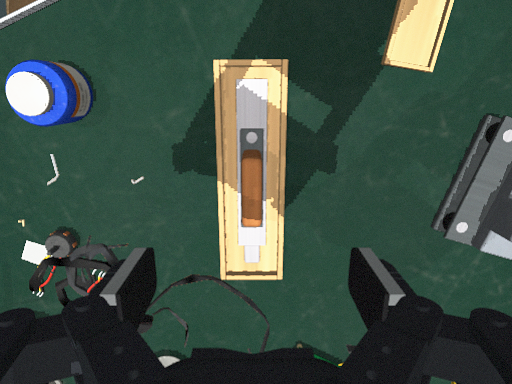

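The file lies flat and centred in the tray, grip at (252,188), within about 1 mm and 1° of the tray's centre and axis. The gripper is clear and the can is where it was.

```bash
python3 -c "
from workcell import ctrl; print(ctrl.finish_job())"
```

```text
the job is handed in; nothing more can be done
None
```

The job is handed in (no verdict was returned): three full forward strokes at roughly 7–9 N, except a brief rise to about 12 N early in the first, each followed by a clear lift, and the file is back in its tray, released, centred to about 1 mm, in under 27 s.

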